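# Feed a row of sample tins up to the load-sensing stop

## Robot

A 6-joint arm with a two-finger parallel gripper is mounted at the origin on a cart in front of the work surface, level with it; the furniture and walls round the work are solid. World frame = base frame: x ahead of the robot, y to its left, z up, the work surface at z = 0. Lengths are in m, angles in degrees, forces in N, time in s.
With the tool pointing down it reaches from about 0.4 to 0.825 m from the base axis. Payload 7 kg.
Tool frame: the origin (TCP) lies on the centre line of the jaws, within the pads' length; the fingertips stand 8 mm ahead of it and the grasp point (between the pads) lies 11 mm behind it; z points along the fingers, y is the line along which they close (so a half turn about z gives the same grasp; the last joint's range is limited). The gripper opens to 88 mm and grips with 3 to 60 N. Pads are 19 mm wide; open, the fingers measure 130 mm over their backs; the gripper's body (78 mm by 193 mm) begins 47 mm behind the grasp point.
Start: joints at [87.955, 20.546, 0.682, 0, -70.136, -16.507], TCP at [0.215, 0.64, 0.235] pointing down, gripper open.
Joint ranges: [-176.03, 176.03], [-82.01, 121.73], [-58.28, 71.71], [-173.87, 95.51], [-174.79, -0.11], [-173.66, 173.66]. Speed limits (degrees/s): [136.94, 136.94, 172.46, 180, 180, 180].

## Interface

Orientations are given as [roll, pitch, yaw] about the fixed x, y, z axes, in that order (R = Rz(yaw) Ry(pitch) Rx(roll)).
In Python, from plant import telemetry, viewer, close_job, models gives the robot as it stands.
- The arm moves only by the shell command python3 -m handwheel 'ROWS' [FORCE]. ROWS is JSON, a list of rows, each an object with "grip": the closure, from -1 (fully open) to 1 (shut); "travel": the shift along the tool's x, y, z as a fraction of full scale, a list of three; "spin": the turn about the tool's z as a fraction of full scale. A call has 1 to 8 rows; each row shifts and turns the commanded pose from where the row before left it, along the tool's axes as they then stand; what a row does not reach is not made up. Full scale, the value 1, is 0.025 m for a shift and 5 degrees for a turn. A row lasts 1/8 s, in which the tool goes at most 62.5 mm and 10.7 degrees, less where a joint would pass 70% of its speed; a pose out of reach is approached as far as the arm can. A call with a number of a shift or a turn outside -1 to 1 is refused whole. A call with a gripper value outside its range is refused whole. The fingers move at their own pace and stop on an object; FORCE is the grip in N (left out, the last holds). Time passes only in rows, so rows that do not move let the fingers close. It gives the time, the measured TCP pose, the force, the opening and the grip force at its end, in the units of the state.
- telemetry.get_state(): the state, without advancing time (a new reading comes with each control period).
- viewer.capture(name): name is "scene" or "top" or "wrist"; returns the picture (384x512x3 uint8, red, green, blue); there is no depth.
- viewer.calibration(name): a dict with "fx", "fy", "cx", "cy" (pixels), "k1" (the pictures are not rectified: a ray, as slopes to the right and down, at radius r is drawn at 1 + k1 r^2 times it, then the intrinsics apply), "T" (4x4, takes a point from camera to world coordinates); the wrist camera has in their place "T_tool_cam" (4x4, takes a point from camera to tool coordinates, whose origin is the TCP and whose axes are the flange's). Camera axes: x right, y down, z forward; pixel columns grow to the right and rows downward; lengths in m; the calibration is good to about 2 mm. A picture is of the moment at which its call begins: read the wrist's pose just before it. calibration takes no time and is no camera call.
- close_job(): hands the job in; it is judged then, once.
Trained networks look in the newest picture that a camera, given by its name, has taken for a name from the list of things; names that differ only in an ending like _2 or _b are one class to them, and where a whole thing is asked for, a point or a joint stands for the part that bears it (a point fixed in the world has none). Each returns a list of dicts, best first, with "p" (0 to 1); they miss things now and then, are a little off and sometimes report something else, mostly with a low value. They report only what shows in the picture. A call takes as long as a camera call. They do not tell look-alikes from the thing itself.
- models.find_in(camera, thing): "position" ([column, row] in pixels, amid what is visible of it).
The state is a dict: "time_s": time; "joints": joint angles; "qd": joint speeds; "joint_torque": joint torques, N m; "tcp_pos": TCP position; "eef_rot": TCP orientation; "contact_force": force on the tool from outside, world axes, zero at the start; "moment": the same for the moment, N m; "gripper_width": finger opening in m; "gripper_force": force on a finger pad.
Only numpy, scipy, OpenCV 4.12 (cv2) and the standard library are available. Lean on these libraries where they do the work, as an engineer would, in place of code of your own. Each camera call takes 0.05 s, during which the arm holds its last target. There are 200 camera calls.

## Task

Set the fifth sample tin on the bench in line directly behind the four tins waiting along the fence of the feed track, then push all five along the fence as one row, from the back and without the row buckling out of line, into the channel until the lead tin bears on the end stop. Press the row up with about 9 newtons at the stop for half a second so that it registers (it needs 5, and more than 16 overloads it), then let go and leave the five tins touching, in line and upright. Slide the four waiting tins, never lift or tip them, and leave the crucible, the weighing bottle and the stopwatch alone.

Things in the scene. Friction and masses are not known exactly. Their poses are not given: they have to be found in the camera images.
- tin_1: the lead tin of the waiting row, nearest the end stop: round sample tin, white with a blue lid, same as the other tins: 28 mm high, lid (top 10 mm) 46.5 mm and wall below it 46 mm in diameter, about 0.09 kg (may differ by a third). Origin: centre of its underside; z up.
- tin_2: second tin of the row: round sample tin, white with a blue lid, same as the other tins: 28 mm high, lid (top 10 mm) 46.5 mm and wall below it 46 mm in diameter, about 0.09 kg (may differ by a third). Origin: centre of its underside; z up.
- tin_3: third tin of the row: round sample tin, white with a blue lid, same as the other tins: 28 mm high, lid (top 10 mm) 46.5 mm and wall below it 46 mm in diameter, about 0.09 kg (may differ by a third). Origin: centre of its underside; z up.
- tin_4: fourth, rearmost tin of the waiting row: round sample tin, white with a blue lid, same as the other tins: 28 mm high, lid (top 10 mm) 46.5 mm and wall below it 46 mm in diameter, about 0.09 kg (may differ by a third). Origin: centre of its underside; z up.
- tin_5: the fifth tin, standing alone on the bench to the robot's left: round sample tin, white with a blue lid, same as the other tins: 28 mm high, lid (top 10 mm) 46.5 mm and wall below it 46 mm in diameter, about 0.09 kg (may differ by a third). Origin: centre of its underside; z up.
- feed_track: Aluminium feed track with slippery white-lined rails, fixed on the bench; tins slide on the bench top itself (no floor plate). Origin: on the bench, on the channel's centre line at the channel mouth; x along the feed direction (towards the stop), y towards the long fence, z up. Channel from x = 0 to 270 mm, between the fence (inner face y = +24 mm) and a short rail (inner face y = -24 mm), both 12 mm high, 12 mm thick.
- fence_end (a point): Rear end of the long fence, top edge of its inner face: at x = -91, y = +24, z = 12 mm in the track's frame. The fence runs straight from here past the stop. The four waiting tins stand along it, 2 to 12 mm apart and within 2 mm of the centre line, the rearmost with its centre 24 to 32 mm past this end; behind this end is bare bench. Axes as the track's.
- flare_end (a point): Tip of the short rail's 18 degree flared lead-in: about x = -30, y = -34, z = 12 mm in the track's frame. Behind it the -y side of the row is open, so a tin that is off line there is pushed out sideways when the row is pressed; in the channel the tins have about 1 mm play to each side. The rearmost tin of the finished row ends 5 to 37 mm (centre) inside the channel. Axes as the track's.
- end_stop: Load-sensing end stop fixed across the channel, clamped 215 to 245 mm past the mouth: steel plate 46 mm wide, top 26 mm above the bench, with a bridge over the rails behind it. Origin: on the bench, under the middle of its front face; x along the feed. It does not yield. It feels what the hand presses with, less the row's sliding friction (about 2 to 6 N, felt while the row slides freely).
- crucible: white porcelain crucible, 45 mm rim, 36 mm high, a bystander standing near the fifth tin; may stand nearer or farther than it. Origin: centre of its underside
- weighing_bottle_tall: glass weighing bottle with stopper, 34 mm diameter, 60 mm high, a bystander to the right, beyond the end stop. Origin: centre of its underside
- stopwatch: black stopwatch lying flat, 63 x 58 x 17 mm, a bystander behind the track. Origin: centre of its underside
Things that resemble listed ones, but are neither listed nor needed, are in the scene too. What is shaped like the tin_3 but brown or green is not meant.

How it is judged:
By the outcome, as a careful person would: the job done as asked, in the order asked, and still so for the second after the job is handed in, with the robot touching nothing.
It also fails if it takes over 67 s, if anything falls off the work surface, if the arm or the gripper's body presses on something with over 40 N, if the wrist force passes 120 N, or if a joint passes its speed limit or range.

## Working session

There is one attempt and no reset: what is moved stays moved. The work goes in short steps, Python scripts to look and compute and a shell command to move; the robot and the scene stay as the last step left them, time stands still between calls to the robot, and variables do not carry over. Pictures are saved under pics/ and viewed, at most 11 in all, crops included, and the job is handed in when it is done.

```bash
mkdir -p pics; cat > h.py <<'E'
import numpy as np, cv2
from plant import telemetry, viewer, models
from scipy.spatial.transform import Rotation as R
def camT(n):
    c=viewer.calibration(n)
    if n!='wrist': return c,np.array(c['T'])
    s=telemetry.get_state(); T=np.eye(4); T[:3,:3]=R.from_euler('xyz',s['eef_rot'],degrees=True).as_matrix(); T[:3,3]=s['tcp_pos']
    return c,T@np.array(c['T_tool_cam'])
def p2w(n,px,z,cT=None):
    c,T=cT or camT(n)
    d=np.array([(px[0]-c['cx'])/c['fx'],(px[1]-c['cy'])/c['fy']]); u=d.copy()
    for _ in range(20): u=d/(1+c['k1']*(u@u))
    r=T[:3,:3]@np.array([u[0],u[1],1]); o=T[:3,3]
    return o+r*(z-o[2])/r[2]
def w2p(n,p,cT=None):
    c,T=cT or camT(n)
    q=T[:3,:3].T@(np.array(p)-T[:3,3]); u=q[:2]/q[2]; u=u*(1+c['k1']*(u@u))
    return np.array([c['fx']*u[0]+c['cx'],c['fy']*u[1]+c['cy']])
def cap(n,f):
    im=viewer.capture(n); cv2.imwrite('pics/'+f,im[:,:,::-1]); return im
E
python3 - <<'E'
from h import *
print(telemetry.get_state())
for n in('scene','top'):
    cap(n,n+'.png'); c,T=camT(n); print(n,c['fx'],T[:3,3].round(3))
    for t,z in(('tin_1',.028),('feed_track',.012),('fence_end',.012),('flare_end',.012),('end_stop',.026),('crucible',.036),('stopwatch',.017),('weighing_bottle_tall',.06)):
        for d in models.find_in(n,t): print(t,round(d['p'],2),np.round(d['position'],1),p2w(n,d['position'],z)[:2].round(3))
a=cv2.imread('pics/scene.png');b=cv2.imread('pics/top.png')
cv2.imwrite('pics/top15.png',cv2.resize(b,None,fx=1.56,fy=1.56,interpolation=cv2.INTER_CUBIC))
E
```

```text
{'time_s': 0.0, 'joints': array([ 8.79554553e+01,  2.05921734e+01,  6.33830088e-01, -2.23137610e-02,
       -7.01349080e+01, -1.65081300e+01]), 'qd': array([ 0.02683374,  0.05775606,  0.01775933, -0.05564307,  0.07363164,
        0.00241609]), 'joint_torque': array([-3.04603818e-04, -5.82714272e+01,  2.93052453e+01,  6.99722573e+00,
        6.85457155e-03, -1.72159080e-04]), 'tcp_pos': array([0.21461511, 0.63947031, 0.23360787]), 'eef_rot': array([ 1.79904631e+02, -6.38881339e-03, -1.85602688e+01]), 'contact_force': array([-0.02457397, -0.43507955,  0.7945742 ]), 'moment': array([ 0.01828546,  0.00773691, -0.02187879]), 'gripper_force': 0.0, 'gripper_width': 0.0874857712879894}
scene 358.27665821135923 [-0.058  0.55   0.531]
tin_1 0.74 [127.3 257.1] [0.551 0.371]
tin_1 0.73 [197.1 247.5] [0.481 0.244]
tin_1 0.67 [250.  213.7] [0.504 0.074]
tin_1 0.61 [285.6 198.4] [ 0.496 -0.044]
tin_1 0.6 [233.  245.2] [0.435 0.181]
tin_1 0.55 [269.5 205.9] [0.498 0.013]
tin_1 0.52 [299.7 196. ] [ 0.479 -0.081]
feed_track 0.77 [307.6 199.4] [ 0.47  -0.105]
fence_end 0.81 [309.5 196.7] [ 0.476 -0.119
[... 359 characters left out ...]
]
tin_1 0.72 [279.8 214.6] [ 0.498 -0.1  ]
tin_1 0.66 [226.6 207.1] [0.519 0.069]
tin_1 0.61 [135.9 190.4] [0.567 0.361]
tin_1 0.57 [248.9 206.5] [ 0.522 -0.002]
tin_1 0.56 [263.5 210.1] [ 0.511 -0.048]
tin_1 0.52 [172.1 212.3] [0.499 0.242]
feed_track 0.62 [284.7 210.7] [ 0.511 -0.117]
fence_end 0.81 [282.2 222.6] [ 0.473 -0.109]
fence_end 0.39 [228.9 206.4] [0.522 0.063]
flare_end 0.6 [281. 207.] [ 0.523 -0.105]
end_stop 0.74 [284.3 206.1] [ 0.525 -0.114]
end_stop 0.62 [324.2 219.2] [ 0.486 -0.241]
crucible 0.53 [126.5 231.7] [0.435 0.382]
stopwatch 0.62 [245.8 154.6] [0.691 0.012]
weighing_bottle_tall 0.66 [228.7 206.1] [0.52  0.061]
weighing_bottle_tall 0.56 [360.1 218.3] [ 0.49  -0.347]
```

View pics/top15.png

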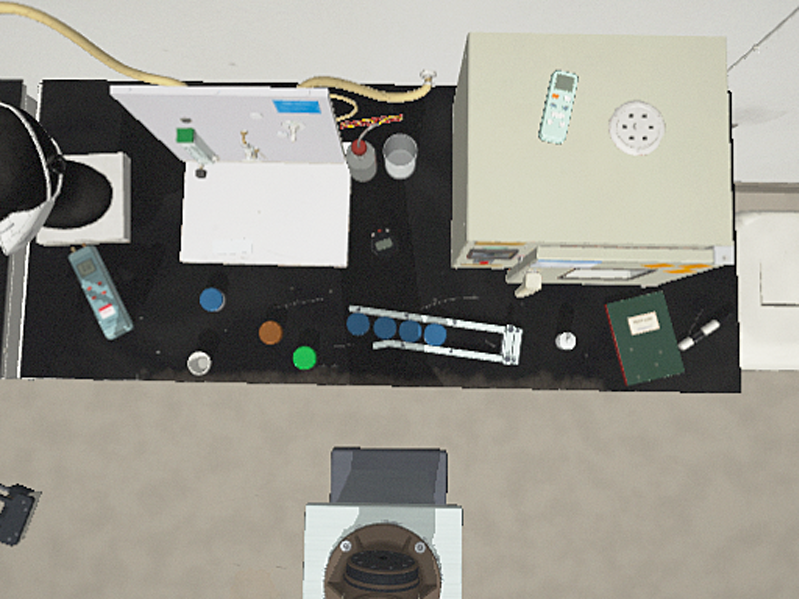

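View pics/scene.png

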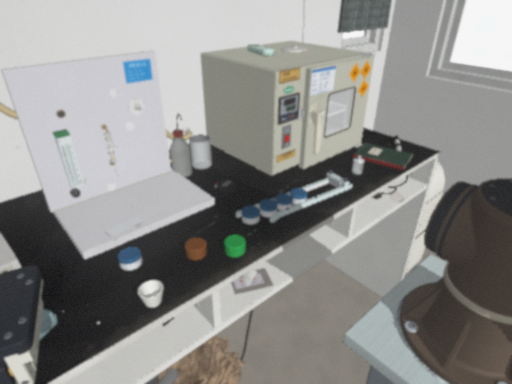

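The top view (1.56x zoom) shows the lone blue tin at (212,299) and the row at (358,324), (385,327), (410,330) and (435,335). The fence runs from (350,309) to (520,330), and the stop is at (510,345). The crucible is at (199,362); brown (270,333) and green (305,358) are decoys. Next I'll refine the positions by colour.

```bash
cat >> h.py <<'E'
def blue(n,im,z=.028,amin=60):
    h=cv2.cvtColor(im,cv2.COLOR_RGB2HSV); m=cv2.inRange(h,(98,90,50),(118,255,255))
    m=cv2.morphologyEx(m,cv2.MORPH_OPEN,np.ones((3,3)))
    k,l,s,c=cv2.connectedComponentsWithStats(m); return [(c[i].round(1),s[i][2:],p2w(n,c[i],z)[:2].round(4)) for i in range(1,k) if s[i][4]>amin]
E
python3 - <<'E'
from h import *
for n in('top','scene'):
    im=cv2.imread(f'pics/{n}.png')[:,:,::-1]
    for b in blue(n,im): print(n,*b)
cap('wrist','w0.png'); print([(d['p'],d['position'],p2w('wrist',d['position'],.028)) for d in models.find_in('wrist','tin_1')],camT('wrist')[1].round(3), viewer.calibration('wrist')['fx'],viewer.calibration('wrist')['T_tool_cam'])
T=cv2.imread('pics/top.png'); cv2.imwrite('pics/topz.png',cv2.resize(T[185:245,215:345],None,fx=6,fy=6,interpolation=cv2.INTER_CUBIC))
E
```

```text
top [190.3  68. ] [ 29   9 206] [0.9741 0.2002]
top [134.8 191.4] [ 15  16 185] [0.5633 0.364 ]
top [228.9 207.3] [ 15  14 172] [0.518  0.0619]
top [246.2 209.7] [ 15  15 177] [0.5113 0.0068]
top [262.7 211.7] [ 15  14 175] [ 0.5059 -0.0459]
top [278.6 214.1] [ 14  15 176] [ 0.4993 -0.0961]
scene [137.5  70.4] [ 28  24 548] [ 2.1962 -0.4361]
scene [283.  198.7] [ 47  23 418] [ 0.4991 -0.0379]
scene [250.1 211.4] [ 16  12 157] [0.5114 0.0668]
scene [128.6 254.5] [ 24  16 305] [0.5571 0.3658]
[] [[-0.318 -0.902 -0.291  0.295]
 [-0.948  0.303  0.099  0.613]
 [-0.001  0.308 -0.951  0.386]
 [ 0.     0.     0.     1.   ]] 307.60582256439176 [[-2.47357250e-04 -9.51466148e-01 -3.07753323e-01  8.46339778e-02]
 [ 9.99999504e-01  6.15177588e-05 -9.93942774e-04  6.20111778e-05]
 [ 9.64635198e-04 -3.07753416e-01  9.51465661e-01 -1.51161959e-01]
 [ 0.00000000e+00  0.00000000e+00  0.00000000e+00  1.00000000e+00]]
```

View pics/topz.png

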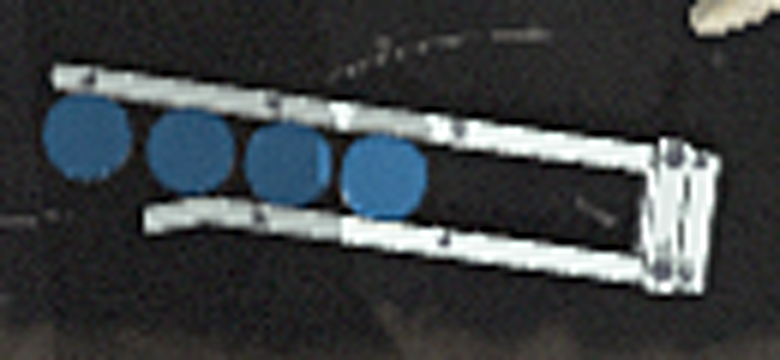

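Crop: the tins sit along the upper fence, whose rear end is at crop (52,92). The flare tip is at (145,220) and the stop face at about (645,..). The blue blob positions look consistent: tin 5 is near (0.561,0.365), and the row heading is about -96.7°. Moving over tin 5 now.

```bash
python3 -m handwheel '[{"grip":-1,"travel":[1,0.36,0],"spin":0},{"grip":-1,"travel":[1,0.36,0],"spin":0},{"grip":-1,"travel":[1,0.36,0],"spin":0},{"grip":-1,"travel":[1,0.36,0],"spin":0},{"grip":-1,"travel":[1,0.36,0],"spin":0},{"grip":-1,"travel":[1,0.36,0],"spin":0},{"grip":-1,"travel":[1,0.36,0],"spin":0},{"grip":-1,"travel":[1,0.36,0],"spin":0}]' 30
python3 -m handwheel '[{"grip":-1,"travel":[1,0.36,0.4],"spin":0},{"grip":-1,"travel":[1,0.36,0.4],"spin":0},{"grip":-1,"travel":[1,0.36,0.4],"spin":0},{"grip":-1,"travel":[1,0.36,0.4],"spin":0},{"grip":-1,"travel":[1,0.36,0.4],"spin":0},{"grip":-1,"travel":[1,0.36,0.4],"spin":0},{"grip":-1,"travel":[0.7,0.26,0.4],"spin":0},{"grip":-1,"travel":[0,0,0.2],"spin":0}]'
python3 - <<'E'
from h import *
for i in range(2):
    s=telemetry.get_state(); cT=camT('wrist'); im=cap('wrist','w1.png')
    print(s['tcp_pos'].round(4),s['eef_rot'].round(2),cT[1][:3,3].round(3)); 
    for b in blue('wrist',im):
        d=b[2]-s['tcp_pos'][:2]; a=np.radians(s['eef_rot'][2]); print(*b,'d tool',np.round([d@[np.cos(a),np.sin(a)],d@[np.sin(a),-np.cos(a)]],4))
print([(d['p'],np.round(d['position'])) for d in models.find_in('wrist','tin_1')])
E
```

```text
time_s: 2.0
tcp_pos: [0.3831, 0.5065, 0.2348]
eef_rot: [-180.0, -0.0, -18.6]
contact_force: [0.2, 0.0, 0.4]
gripper_width: 0.0876
gripper_force: 0.0
time_s: 3.0
tcp_pos: [0.522, 0.3956, 0.1587]
eef_rot: [179.9, 0.0, -18.7]
contact_force: [-0.4, 0.7, -0.3]
gripper_width: 0.0874
gripper_force: 0.0
[0.522  0.3956 0.1587] [ 1.7995e+02  2.0000e-02 -1.8680e+01] [0.602 0.369 0.31 ]
[273.2 132.1] [  54   55 2330] [0.5634 0.3628] d tool [0.0498 0.0179]
[0.5212 0.3962 0.1583] [ 1.7993e+02  4.0000e-02 -1.8640e+01] [0.602 0.369 0.309]
[273.5 131.2] [  54   55 2347] [0.5638 0.3629] d tool [0.051 0.018]
[(0.94, array([419., 155.])), (0.89, array([494., 177.])), (0.81, array([274., 135.]))]
```

View pics/w1.png

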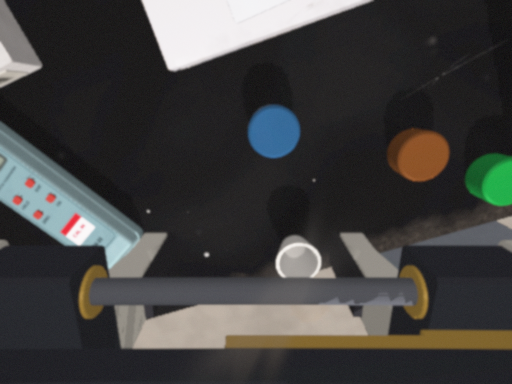

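The wrist picture shows tin 5 at (273,132), the decoys to the right, and the crucible at (298,260), clear of the fingers. Now I'll centre over the tin and go part way down.

```bash
python3 -m handwheel '[{"grip":-1,"travel":[0.7,0.24,0],"spin":0},{"grip":-1,"travel":[0.7,0.24,0.4],"spin":0},{"grip":-1,"travel":[0.62,0.24,0.8],"spin":0},{"grip":-1,"travel":[0,0,0.8],"spin":0},{"grip":-1,"travel":[0,0,0.5],"spin":0},{"grip":-1,"travel":[0,0,0],"spin":0}]'
python3 - <<'E'
from h import *
s=telemetry.get_state(); cT=camT('wrist'); im=cap('wrist','w2.png')
print(s['tcp_pos'].round(4),s['eef_rot'].round(2),cT[1][:3,3].round(3)); 
for b in blue('wrist',im):
        d=b[2]-s['tcp_pos'][:2]; a=np.radians(s['eef_rot'][2]); print(*b,'d tool',np.round([d@[np.cos(a),np.sin(a)],d@[np.sin(a),-np.cos(a)]],4))
E
```

```text
time_s: 3.9
tcp_pos: [0.5628, 0.3633, 0.0952]
eef_rot: [179.8, 0.1, -18.6]
contact_force: [-0.3, 1.0, 1.1]
gripper_width: 0.0877
gripper_force: 0.0
[0.5628 0.3633 0.0952] [ 1.7984e+02  7.0000e-02 -1.8570e+01] [0.643 0.337 0.246]
[253.7 207.4] [  64   61 3043] [0.5644 0.363 ] d tool [ 0.0016 -0.0002]
```

```bash
python3 -m handwheel '[{"grip":-1,"travel":[0.04,0,0.8],"spin":0},{"grip":-1,"travel":[0,0,0.8],"spin":0},{"grip":-1,"travel":[0,0,0.8],"spin":0},{"grip":-1,"travel":[0,0,0.6],"spin":0},{"grip":-1,"travel":[0,0,0],"spin":0}]' 20
python3 -m handwheel '[{"grip":1,"travel":[0,0,0],"spin":0},{"grip":1,"travel":[0,0,0],"spin":0},{"grip":1,"travel":[0,0,0],"spin":0},{"grip":1,"travel":[0,0,0],"spin":0}]' 20
```

```text
time_s: 4.58
tcp_pos: [0.5638, 0.3636, 0.0214]
eef_rot: [179.9, 0.0, -18.5]
contact_force: [-1.3, -0.8, 0.6]
gripper_width: 0.0876
gripper_force: 0.0
time_s: 5.08
tcp_pos: [0.5642, 0.364, 0.0224]
eef_rot: [-180.0, -0.0, -18.6]
contact_force: [0.3, -1.1, -0.7]
gripper_width: 0.053
gripper_force: 0.0
```

```bash
python3 -m handwheel '[{"grip":1,"travel":[0,0,0],"spin":0},{"grip":1,"travel":[0,0,0],"spin":0},{"grip":1,"travel":[0,0,-0.4],"spin":0},{"grip":1,"travel":[0,0,-1],"spin":0},{"grip":1,"travel":[0,0,-1],"spin":0},{"grip":1,"travel":[0.16,1,-1],"spin":0},{"grip":1,"travel":[0.16,1,-0.8],"spin":0},{"grip":1,"travel":[0.16,1,0],"spin":0}]' 20
python3 -m handwheel '[{"grip":1,"travel":[0.16,1,0],"spin":0},{"grip":1,"travel":[0.16,1,0],"spin":0},{"grip":1,"travel":[0.16,1,0],"spin":0},{"grip":1,"travel":[0.16,1,0],"spin":0},{"grip":1,"travel":[0.16,1,0],"spin":0},{"grip":1,"travel":[0,0.2,0],"spin":1},{"grip":1,"travel":[0,0,0],"spin":1},{"grip":1,"travel":[0,0,0],"spin":1}]'
python3 -m handwheel '[{"grip":1,"travel":[0,0,0],"spin":1},{"grip":1,"travel":[0,0,0],"spin":1},{"grip":1,"travel":[0,0,0],"spin":1},{"grip":1,"travel":[0,0,0],"spin":1},{"grip":1,"travel":[0,0,0],"spin":1},{"grip":1,"travel":[0,0,0],"spin":1},{"grip":1,"travel":[0,0,0],"spin":1},{"grip":1,"travel":[0,0,0],"spin":1}]'
python3 -m handwheel '[{"grip":1,"travel":[0,0,0],"spin":1},{"grip":1,"travel":[0,0,0],"spin":1},{"grip":1,"travel":[0,0,0],"spin":1},{"grip":1,"travel":[0,0,0],"spin":1},{"grip":1,"travel":[0,0,0],"spin":0.6},{"grip":1,"travel":[0,0,0],"spin":0}]'
cat >> h.py <<'E'
def look(f,amin=200,zs=(.028,)):
    s=telemetry.get_state(); im=cap('wrist',f); a=np.radians(s['eef_rot'][2]); cT=camT('wrist')
    print(s['time_s'],s['tcp_pos'].round(4),s['eef_rot'].round(2),'F',s['contact_force'].round(1),'w',round(s['gripper_width'],4),round(s['gripper_force'],1))
    for b in blue('wrist',im,amin=amin):
        d=b[2]-s['tcp_pos'][:2]; print(*b,'d tool',np.round([d@[np.cos(a),np.sin(a)],d@[np.sin(a),-np.cos(a)]],4))
    return im,s
E
python3 - <<'E'
from h import *
look('w3.png')
for t in('fence_end','flare_end','end_stop'): print(t,[(round(d['p'],2),np.round(d['position']),p2w('wrist',d['position'],.012)[:2].round(4)) for d in models.find_in('wrist',t)])
E
```

```text
time_s: 6.08
tcp_pos: [0.5523, 0.289, 0.1293]
eef_rot: [-179.8, -0.1, -18.5]
contact_force: [-0.2, -0.4, -0.1]
gripper_width: 0.045
gripper_force: 20.0
time_s: 7.08
tcp_pos: [0.5292, 0.1583, 0.1271]
eef_rot: [-180.0, -0.0, -33.7]
contact_force: [-0.2, -0.4, -1.5]
gripper_width: 0.0448
gripper_force: 20.0
time_s: 8.07
tcp_pos: [0.5292, 0.1585, 0.1271]
eef_rot: [-180.0, 0.0, -73.7]
contact_force: [-0.1, -0.7, -1.1]
gripper_width: 0.0446
gripper_force: 20.0
time_s: 8.82
tcp_pos: [0.5291, 0.1587, 0.1271]
eef_rot: [-180.0, 0.0, -96.5]
contact_force: [0.7, 0.0, -0.4]
gripper_width: 0.0451
gripper_force: 20.0
8.825 [0.5291 0.1587 0.1271] [-180.      0.    -96.54] F [ 0.7  0.  -0.4] w 0.0451 20.0
[253.7   9.9] [  61   25 1144] [0.5135 0.0197] d tool [ 0.1398 -0.0003]
[253.3  70.2] [  62   68 3345] [0.5183 0.0594] d tool [ 0.0998 -0.0005]
[253. 249.] [  87   64 4693] [0.5357 0.2098] d tool [-0.0516 -0.0007]
fence_end [(0.64, array([219.,  35.]), array([0.5416, 0.0302]))]
flare_end [(0.95, array([216.,  37.]), array([0.5441, 0.0312]))]
end_stop []
```

View pics/w3.png

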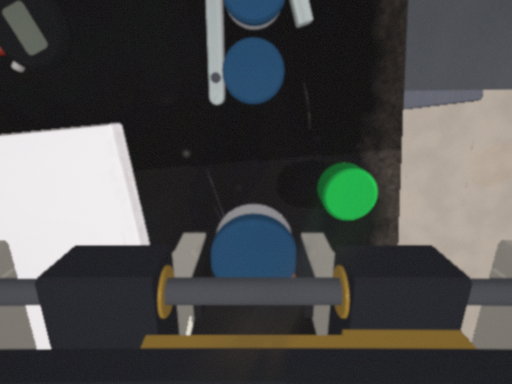

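Tin 4 is at (253,70), in line with the hand, and the fence end is at about (217,103), 13 mm or more clear of where the finger will be. The held tin is at (253,245). Next I'll check the fence line numerically while lowering.

```bash
python3 - <<'E'
from h import *
im=cv2.imread('pics/w3.png',0).astype(int); s=telemetry.get_state(); a=np.radians(s['eef_rot'][2])
P=[]
for r in range(4,96,6):
    row=im[r,205:250]; g=np.diff(row); c=205+np.argmin(g[8:])+8+.5
    w=p2w('wrist',[c+.5,r],.012)[:2]; d=w-s['tcp_pos'][:2]; P.append([d@[np.cos(a),np.sin(a)],d@[np.sin(a),-np.cos(a)],c])
P=np.array(P); print(P.round(4)); f=np.polyfit(P[:,0],P[:,1],1); print(f,np.degrees(np.arctan(f[0])))
print('end',p2w('wrist',[217,104],.012)[:2]-s['tcp_pos'][:2])
E
python3 -m handwheel '[{"grip":1,"travel":[0.4,0,0.4],"spin":0},{"grip":1,"travel":[0.6,0,0.8],"spin":0},{"grip":1,"travel":[0.6,0,0.8],"spin":0},{"grip":1,"travel":[0.36,0,0.8],"spin":0},{"grip":1,"travel":[0,0,0.8],"spin":0},{"grip":1,"travel":[0,0,0.3],"spin":0},{"grip":1,"travel":[0,0,0],"spin":0}]' 20
python3 - <<'E'
from h import *
look('w4.png')
E
```

```text
[[ 1.474e-01 -2.340e-02  2.225e+02]
 [ 1.434e-01 -2.350e-02  2.225e+02]
 [ 1.394e-01 -2.290e-02  2.235e+02]
 [ 1.354e-01 -2.300e-02  2.235e+02]
 [ 1.313e-01 -2.310e-02  2.235e+02]
 [ 1.271e-01 -2.330e-02  2.235e+02]
 [ 1.229e-01 -2.340e-02  2.235e+02]
 [ 1.187e-01 -2.350e-02  2.235e+02]
 [ 1.144e-01 -2.290e-02  2.245e+02]
 [ 1.100e-01 -2.380e-02  2.235e+02]
 [ 1.056e-01 -2.470e-02  2.225e+02]
 [ 1.011e-01 -2.570e-02  2.215e+02]
 [ 9.660e-02 -2.500e-02  2.225e+02]
 [ 9.210e-02 -2.430e-02  2.235e+02]
 [ 8.750e-02 -2.370e-02  2.245e+02]
 [ 8.280e-02 -2.380e-02  2.245e+02]]
[ 0.02281584 -0.026404  ] 1.3070246345563066
end [ 0.02199783 -0.07788062]
time_s: 9.9
tcp_pos: [0.5233, 0.1103, 0.0291]
eef_rot: [179.9, -0.0, -96.5]
contact_force: [0.0, -0.4, -0.2]
gripper_width: 0.045
gripper_force: 20.0
9.9 [0.5233 0.1103 0.0291] [ 1.7994e+02 -5.0000e-02 -9.6550e+01] F [ 0.  -0.4 -0.2] w 0.045 20.0
[253.5  44.2] [ 102   97 8533] [0.512  0.0064] d tool [ 0.1045 -0.0006]
[252.8 160.1] [  93   91 6812] [0.5184 0.0591] d tool [ 0.0514 -0.001 ]
[253.  249.1] [  87   63 4680] [0.524  0.1091] d tool [ 0.0011 -0.0008]
```

View pics/w4.png

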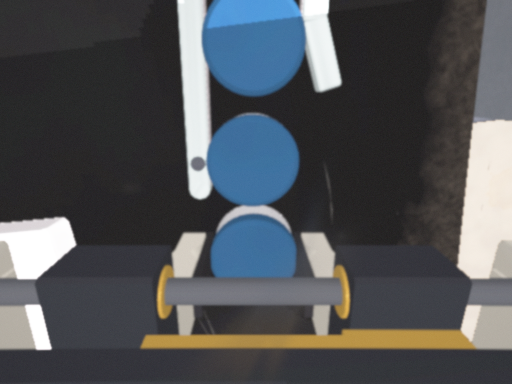

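Tins 5, 4 and 3, at (253,249), (253,160) and (253,44), are in line to about 0.5 mm and parallel to the fence, with a gap of about 5 mm ahead of tin 5. Setting it down now.

```bash
python3 -m handwheel '[{"grip":1,"travel":[0.08,0,0.14],"spin":0},{"grip":1,"travel":[0,0,0.14],"spin":0},{"grip":1,"travel":[0,0,0],"spin":0},{"grip":1,"travel":[0,0,0],"spin":0}]' 20
python3 - <<'E'
from h import *
look('w5.png')
E
```

```text
time_s: 10.45
tcp_pos: [0.5235, 0.1088, 0.0227]
eef_rot: [-180.0, 0.0, -96.5]
contact_force: [-0.0, 0.1, -1.6]
gripper_width: 0.0448
gripper_force: 20.0
10.45 [0.5235 0.1088 0.0227] [-1.7999e+02  1.0000e-02 -9.6550e+01] F [-0.   0.1 -1.6] w 0.0448 20.0
[254.3  45.8] [ 107  101 9242] [0.5116 0.0062] d tool [1.032e-01 1.000e-04]
[253.3 198.4] [   97   159 11945] [0.52   0.0753] d tool [ 0.0336 -0.0003]
```

```bash
python3 -m handwheel '[{"grip":1,"travel":[0,0,0.03],"spin":0},{"grip":1,"travel":[0,0,0],"spin":0},{"grip":0.2,"travel":[0,0,0],"spin":0},{"grip":-0.4,"travel":[0,0,0],"spin":0},{"grip":-0.4,"travel":[0,0,0],"spin":0},{"grip":-0.4,"travel":[0,0,0],"spin":0}]' 20
python3 -m handwheel '[{"grip":-0.4,"travel":[0,0,-0.4],"spin":0},{"grip":-0.4,"travel":[0,0,-0.8],"spin":0},{"grip":-0.4,"travel":[-0.2,0,-0.6],"spin":0},{"grip":0.45,"travel":[-0.8,0,0],"spin":0},{"grip":0.45,"travel":[-0.7,0,0],"spin":0},{"grip":0.45,"travel":[0,0,0],"spin":0},{"grip":0.45,"travel":[0,0,0],"spin":0}]' 20
python3 - <<'E'
from h import *
look('w6.png')
E
```

```text
time_s: 11.25
tcp_pos: [0.5233, 0.1087, 0.0216]
eef_rot: [180.0, -0.0, -96.6]
contact_force: [0.4, -0.2, -0.4]
gripper_width: 0.0606
gripper_force: 0.0
time_s: 12.12
tcp_pos: [0.5277, 0.1511, 0.0661]
eef_rot: [179.9, -0.1, -96.5]
contact_force: [-0.7, -1.6, -0.0]
gripper_width: 0.0277
gripper_force: 0.0
12.125 [0.5277 0.1511 0.0661] [ 1.7993e+02 -6.0000e-02 -9.6510e+01] F [-0.7 -1.6 -0. ] w 0.0277 0.0
[253.    7.1] [ 65  19 857] [0.5137 0.0238] d tool [ 0.1281 -0.0005]
[252.3  76.9] [  81   89 5667] [0.5181 0.0587] d tool [ 0.0929 -0.0009]
[252.2 162.2] [  76   74 4459] [0.524  0.1084] d tool [ 0.0429 -0.0011]
```

View pics/w6.png

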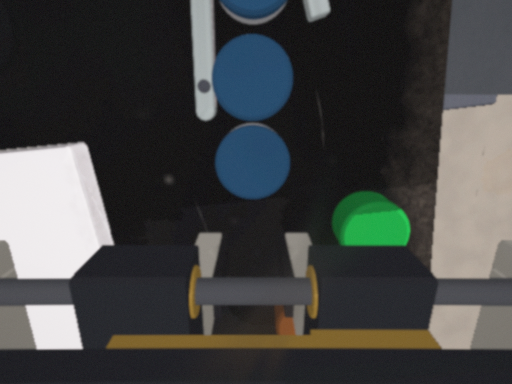

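Tin 5 stands upright at (252,162), directly behind tin 4 at (252,77). The jaws, about 26 mm open, form a cradle behind it. Now I'll lower to just above rail height and push.

```bash
python3 -m handwheel '[{"grip":0.45,"travel":[0,-0.03,0.6],"spin":0},{"grip":0.45,"travel":[0,0,0.6],"spin":0},{"grip":0.45,"travel":[0,0,0.5],"spin":0},{"grip":0.45,"travel":[0,0,0],"spin":0},{"grip":0.45,"travel":[0.2,0,0],"spin":0},{"grip":0.45,"travel":[0.2,0,0],"spin":0},{"grip":0.45,"travel":[0.1,0,0],"spin":0},{"grip":0.45,"travel":[0,0,0],"spin":0}]' 30
python3 -m handwheel '[{"grip":0.45,"travel":[0.15,0,0],"spin":0},{"grip":0.45,"travel":[0.2,0,0],"spin":0},{"grip":0.45,"travel":[0.2,0,0],"spin":0},{"grip":0.45,"travel":[0.2,0,0],"spin":0},{"grip":0.45,"travel":[0.2,0,0],"spin":0},{"grip":0.45,"travel":[0.1,0,0],"spin":0}]' 30
python3 - <<'E'
from h import *
look('w7.png')
im=cv2.imread('pics/top.png'); im=cap('top','t7.png')
for b in blue('top',im): print(*b)
E
```

```text
time_s: 13.18
tcp_pos: [0.5277, 0.1383, 0.0247]
eef_rot: [-180.0, 0.0, -96.6]
contact_force: [0.2, -0.1, -0.3]
gripper_width: 0.0244
gripper_force: 0.0
time_s: 13.92
tcp_pos: [0.5248, 0.1123, 0.0245]
eef_rot: [-180.0, 0.0, -96.6]
contact_force: [0.3, 3.8, 1.5]
gripper_width: 0.0243
gripper_force: 1.7
13.925 [0.5248 0.1123 0.0245] [-1.7997e+02  3.0000e-02 -9.6560e+01] F [0.3 3.8 1.5] w 0.0243 1.7
[253.6 117.9] [  110   249 20109] [0.5165 0.0395] d tool [ 0.0733 -0.0001]
[190.3  68. ] [ 29   9 206] [0.9741 0.2002]
[254.5 210.7] [ 65  22 766] [ 0.5088 -0.0196]
```

View pics/w7.png

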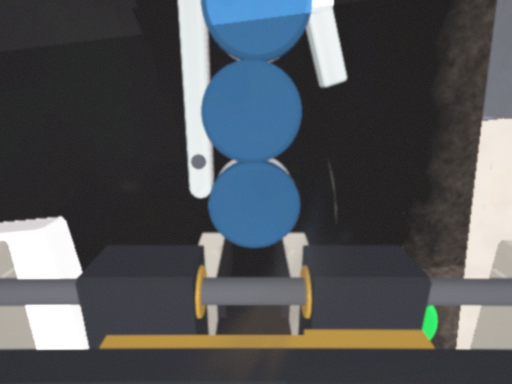

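The row is closing up: tin 5 at (254,203), tin 4 at (252,110) and tin 3 at (256,10), in line within about 1 mm. Push force is 3.8 N. Continuing.

```bash
python3 -m handwheel '[{"grip":0.45,"travel":[0.1,0,0],"spin":0},{"grip":0.45,"travel":[0.2,0,0],"spin":0},{"grip":0.45,"travel":[0.2,0,0],"spin":0},{"grip":0.45,"travel":[0.2,0,0],"spin":0},{"grip":0.45,"travel":[0.2,0,0],"spin":0},{"grip":0.45,"travel":[0.2,0,0],"spin":0},{"grip":0.45,"travel":[0.1,0,0],"spin":0}]' 30
python3 - <<'E'
from h import *
im,s=look('w8.png')
g=cv2.imread('pics/w8.png',0)
for r in (20,60,100,140): 
    x=np.where(g[r]>150)[0]; print(r,[(q[0],q[-1]) for q in np.split(x,np.where(np.diff(x)>3)[0]+1) if len(q)])
h=cv2.cvtColor(im,cv2.COLOR_RGB2HSV); m=cv2.inRange(h,(98,90,50),(118,255,255))
for r in range(10,250,20):
    x=np.where(m[r])[0]; 
    if len(x): print(r,x.min(),x.max())
E
```

```text
time_s: 14.9
tcp_pos: [0.5209, 0.0822, 0.0243]
eef_rot: [180.0, -0.0, -96.6]
contact_force: [-1.2, 5.0, 1.7]
gripper_width: 0.0241
gripper_force: 2.5
14.9 [0.5209 0.0822 0.0243] [179.98  -0.   -96.58] F [-1.2  5.   1.7] w 0.0241 2.5
[254.4 117.3] [  113   249 20134] [0.5122 0.0092] d tool [0.0735 0.0003]
20 [(np.int64(179), np.int64(184)), (np.int64(197), np.int64(205)), (np.int64(305), np.int64(312)), (np.int64(320), np.int64(331))]
60 [(np.int64(181), np.int64(207)), (np.int64(301), np.int64(328))]
100 [(np.int64(184), np.int64(201)), (np.int64(305), np.int64(331))]
140 [(np.int64(186), np.int64(208)), (np.int64(315), np.int64(339)), (np.int64(472), np.int64(511))]
10 205 313
30 210 305
50 225 292
70 217 283
90 206 297
110 201 301
130 205 298
150 216 284
170 226 283
190 213 299
210 211 301
230 217 292
```

View pics/w8.png

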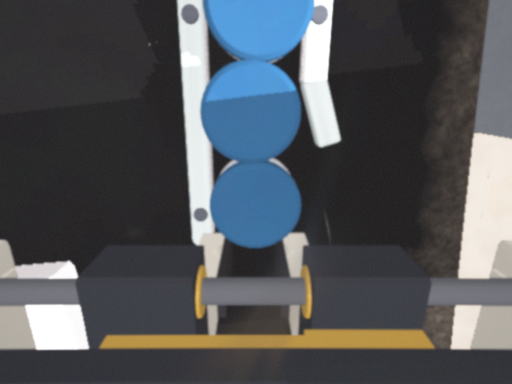

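Tin 4 (251,110) is against the fence, and tins 3 (259,10) and 5 (256,203) are within about 1.5 mm of line. No buckling, and sliding friction is about 4–5 N. Tin 4 is about to enter the flare.

```bash
python3 -m handwheel '[{"grip":0.45,"travel":[0.1,0,0],"spin":0},{"grip":0.45,"travel":[0.2,0,0],"spin":0},{"grip":0.45,"travel":[0.2,0,0],"spin":0},{"grip":0.45,"travel":[0.2,0,0],"spin":0},{"grip":0.45,"travel":[0.2,0,0],"spin":0},{"grip":0.45,"travel":[0.2,0,0],"spin":0},{"grip":0.45,"travel":[0.2,0,0],"spin":0},{"grip":0.45,"travel":[0.2,0,0],"spin":0}]' 30
python3 - <<'E'
from h import *
im,s=look('w9.png')
g=cv2.imread('pics/w9.png',0)
for r in (60,150,170): 
    x=np.where(g[r]>150)[0]; print(r,[(int(q[0]),int(q[-1])) for q in np.split(x,np.where(np.diff(x)>3)[0]+1) if len(q)])
h=cv2.cvtColor(im,cv2.COLOR_RGB2HSV); m=cv2.inRange(h,(98,90,50),(118,255,255))
for r in (10,110,210):
    x=np.where(m[r])[0]; print(r,x.min(),x.max())
im=cap('top','t9.png')
for b in blue('top',im): print(*b)
print('stop',[(round(d['p'],2),np.round(d['position']),p2w('top',d['position'],.026)[:2].round(4)) for d in models.find_in('top','end_stop')])
t=cv2.imread('pics/t9.png'); cv2.imwrite('pics/t9z.png',cv2.resize(t[185:245,215:345],None,fx=6,fy=6,interpolation=cv2.INTER_CUBIC))
E
```

```text
time_s: 15.95
tcp_pos: [0.5167, 0.0451, 0.0243]
eef_rot: [180.0, -0.0, -96.6]
contact_force: [-0.8, 5.0, 1.5]
gripper_width: 0.0242
gripper_force: 2.5
15.95 [0.5167 0.0451 0.0243] [179.98  -0.   -96.56] F [-0.8  5.   1.5] w 0.0242 2.5
[254.5 117.4] [  113   249 20084] [ 0.5078 -0.0281] d tool [0.0737 0.0004]
60 [(181, 207), (301, 329)]
150 [(187, 211), (297, 322), (465, 467)]
170 [(188, 212), (223, 224), (302, 325), (462, 511)]
10 205 312
110 202 300
210 211 301
[190.3  68. ] [ 29   9 206] [0.9741 0.2002]
[277.5 213.9] [ 63  21 724] [ 0.4998 -0.0929]
stop [(0.71, array([323., 221.]), array([ 0.4801, -0.2384]))]
```

View pics/t9z.png

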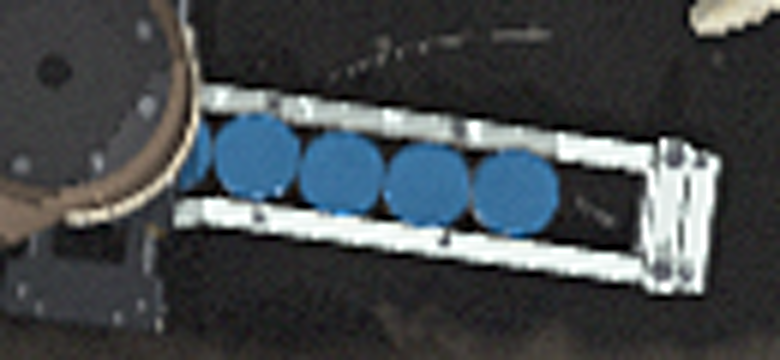

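The row is fully in the channel mouth, in line and closed up. The lead tin's front is at crop (558,190) and the stop face at (637,..), so about 43 mm is left. Friction is about 5 N, so the hand needs about 14 N at the end. I'll advance 32 mm, then go slowly.

```bash
python3 -m handwheel '[{"grip":0.45,"travel":[0.2,0,0],"spin":0},{"grip":0.45,"travel":[0.2,0,0],"spin":0},{"grip":0.45,"travel":[0.2,0,0],"spin":0},{"grip":0.45,"travel":[0.2,0,0],"spin":0},{"grip":0.45,"travel":[0.2,0,0],"spin":0},{"grip":0.45,"travel":[0.16,0,0],"spin":0},{"grip":0.45,"travel":[0.08,0,0],"spin":0},{"grip":0.45,"travel":[0.04,0,0],"spin":0}]' 30
python3 - <<'E'
from h import *
im=cap('top','t10.png'); r=im[185:245,215:345].mean(2)
for b in blue('top',im): print(*b)
h=cv2.cvtColor(im,cv2.COLOR_RGB2HSV); m=cv2.inRange(h,(98,90,50),(118,255,255)); x=np.where(m[205:235,250:].any(0))[0]+250; print('front col',x.max()) 
print(np.round(im[217,300:328].mean(1)))
print(telemetry.get_state()['contact_force'])
E
```

```text
time_s: 17.1
tcp_pos: [0.5131, 0.0135, 0.0243]
eef_rot: [180.0, -0.0, -96.6]
contact_force: [-0.1, 5.1, 1.8]
gripper_width: 0.0238
gripper_force: 2.4
[190.3  68. ] [ 29   9 206] [0.9741 0.2002]
[288.6 215.4] [ 58  21 706] [ 0.4958 -0.1282]
front col 318
[106. 109. 116. 110. 108. 107. 108. 106. 105. 103. 115. 102. 112. 109.
 111. 112. 115. 107.  38.  36.  28.  51. 108. 234. 243. 235. 232. 235.]
[0.20618436 4.96794101 1.23385874]
```

```bash
python3 -m handwheel '[{"grip":0.45,"travel":[0.06,0,0],"spin":0},{"grip":0.45,"travel":[0.06,0,0],"spin":0},{"grip":0.45,"travel":[0.06,0,0],"spin":0},{"grip":0.45,"travel":[0.06,0,0],"spin":0},{"grip":0.45,"travel":[0.04,0,0],"spin":0},{"grip":0.45,"travel":[0.04,0,0],"spin":0}]' 30
python3 -m handwheel '[{"grip":0.45,"travel":[0.03,0,0],"spin":0},{"grip":0.45,"travel":[0.03,0,0],"spin":0}]'
```

```text
time_s: 17.9
tcp_pos: [0.5123, 0.0054, 0.0243]
eef_rot: [180.0, -0.0, -96.6]
contact_force: [-0.9, 5.5, 1.8]
gripper_width: 0.0241
gripper_force: 2.2
time_s: 18.15
tcp_pos: [0.5121, 0.004, 0.0243]
eef_rot: [-180.0, 0.0, -96.6]
contact_force: [-1.1, 4.4, 1.3]
gripper_width: 0.0243
gripper_force: 2.2
```

```bash
python3 -m handwheel '[{"grip":0.45,"travel":[0.03,0,0],"spin":0},{"grip":0.45,"travel":[0.02,0,0],"spin":0}]'
python3 -c "
from h import *
im=cap('top','t11.png');print(np.round(im[217,314:326].mean(1)))"
```

```text
time_s: 18.4
tcp_pos: [0.512, 0.0028, 0.0243]
eef_rot: [180.0, -0.0, -96.6]
contact_force: [-0.1, 4.6, 2.6]
gripper_width: 0.0239
gripper_force: 2.2
[111. 108. 110. 110. 108. 107. 106.  60. 105. 231. 244. 234.]
```

```bash
python3 -m handwheel '[{"grip":0.45,"travel":[0.02,0,0],"spin":0},{"grip":0.45,"travel":[0.02,0,0],"spin":0}]'
```

```text
time_s: 18.7
tcp_pos: [0.5119, 0.0018, 0.0243]
eef_rot: [180.0, -0.0, -96.5]
contact_force: [-0.0, 4.2, 2.1]
gripper_width: 0.0242
gripper_force: 2.2
```

```bash
python3 -m handwheel '[{"grip":0.45,"travel":[0.02,0,0],"spin":0}]'
```

```text
time_s: 18.82
tcp_pos: [0.5118, 0.0013, 0.0243]
eef_rot: [180.0, -0.0, -96.5]
contact_force: [-0.4, 5.2, 2.2]
gripper_width: 0.0241
gripper_force: 2.2
```

```bash
python3 -m handwheel '[{"grip":0.45,"travel":[0.02,0,0],"spin":0}]'
```

```text
time_s: 18.95
tcp_pos: [0.5118, 0.0008, 0.0243]
eef_rot: [-180.0, -0.0, -96.6]
contact_force: [-0.9, 5.1, 1.9]
gripper_width: 0.0243
gripper_force: 2.2
```

```bash
python3 -m handwheel '[{"grip":0.45,"travel":[0.02,0,0],"spin":0}]'
```

```text
time_s: 19.08
tcp_pos: [0.5117, 0.0003, 0.0243]
eef_rot: [-180.0, 0.0, -96.6]
contact_force: [0.2, 5.2, 1.8]
gripper_width: 0.0238
gripper_force: 2.2
```

```bash
python3 -m handwheel '[{"grip":0.45,"travel":[0.02,0,0],"spin":0}]'
```

```text
time_s: 19.2
tcp_pos: [0.5117, -0.0002, 0.0243]
eef_rot: [-180.0, -0.0, -96.6]
contact_force: [-2.3, 4.6, 1.8]
gripper_width: 0.0241
gripper_force: 2.2
```

```bash
python3 -m handwheel '[{"grip":0.45,"travel":[0.02,0,0],"spin":0}]'; python3 -c "
from h import *
im=cap('top','t12.png');print(np.round(im[217,314:326].mean(1)))"
```

```text
time_s: 19.32
tcp_pos: [0.5116, -0.0007, 0.0243]
eef_rot: [180.0, -0.0, -96.6]
contact_force: [-0.3, 4.8, 1.1]
gripper_width: 0.0242
gripper_force: 2.3
[110. 111. 109. 113. 108. 109. 109. 102.  87. 232. 245. 234.]
```

```bash
python3 -m handwheel '[{"grip":0.45,"travel":[0.02,0,0],"spin":0}]'
```

```text
time_s: 19.5
tcp_pos: [0.5116, -0.0011, 0.0243]
eef_rot: [-180.0, 0.0, -96.6]
contact_force: [-0.6, 5.2, 2.4]
gripper_width: 0.0242
gripper_force: 2.8
```

```bash
python3 -m handwheel '[{"grip":0.45,"travel":[0.02,0,0],"spin":0}]'
```

```text
time_s: 19.62
tcp_pos: [0.5115, -0.0015, 0.0243]
eef_rot: [-180.0, 0.0, -96.6]
contact_force: [-1.5, 7.1, 0.8]
gripper_width: 0.0242
gripper_force: 3.3
```

```bash
python3 -m handwheel '[{"grip":0.45,"travel":[0.02,0,0],"spin":0}]'
```

```text
time_s: 19.75
tcp_pos: [0.5116, -0.0018, 0.0243]
eef_rot: [-180.0, 0.0, -96.6]
contact_force: [-1.1, 7.4, 2.0]
gripper_width: 0.0239
gripper_force: 3.8
```

```bash
python3 -m handwheel '[{"grip":0.45,"travel":[0.02,0,0],"spin":0},{"grip":0.45,"travel":[0.02,0,0],"spin":0}]'
```

```text
time_s: 20.0
tcp_pos: [0.5116, -0.0024, 0.0243]
eef_rot: [-180.0, 0.1, -96.6]
contact_force: [-2.3, 10.6, 1.5]
gripper_width: 0.0239
gripper_force: 5.0
```

```bash
python3 -m handwheel '[{"grip":0.45,"travel":[0.02,0,0],"spin":0},{"grip":0.45,"travel":[0,0,0],"spin":0}]'
```

```text
time_s: 20.25
tcp_pos: [0.5116, -0.0027, 0.0243]
eef_rot: [-180.0, 0.1, -96.6]
contact_force: [-1.5, 11.2, 1.0]
gripper_width: 0.024
gripper_force: 5.3
```

```bash
python3 -m handwheel '[{"grip":0.45,"travel":[0.02,0,0],"spin":0},{"grip":0.45,"travel":[0.02,0,0],"spin":0}]'
```

```text
time_s: 20.5
tcp_pos: [0.5117, -0.0033, 0.0244]
eef_rot: [-179.9, 0.1, -96.6]
contact_force: [-2.1, 14.5, 1.0]
gripper_width: 0.0241
gripper_force: 6.7
```

```bash
python3 -m handwheel '[{"grip":0.45,"travel":[0.01,0,0],"spin":0},{"grip":0.45,"travel":[0,0,0],"spin":0}]'
```

```text
time_s: 20.75
tcp_pos: [0.5118, -0.0033, 0.0244]
eef_rot: [-179.9, 0.1, -96.6]
contact_force: [-1.7, 14.3, 1.0]
gripper_width: 0.0241
gripper_force: 6.7
```

Hand force is 14.4 N, so about 9.4 N at the stop. Hold, then retreat straight back and lift.

```bash
python3 -m handwheel '[{"grip":0.45,"travel":[0,0,0],"spin":0},{"grip":0.45,"travel":[0,0,0],"spin":0},{"grip":0.45,"travel":[0,0,0],"spin":0},{"grip":0.45,"travel":[0,0,0],"spin":0},{"grip":0.45,"travel":[0,0,0],"spin":0}]'
python3 -m handwheel '[{"grip":0.45,"travel":[-0.1,0,0],"spin":0},{"grip":0.45,"travel":[-0.1,0,0],"spin":0},{"grip":0.45,"travel":[-0.2,0,0],"spin":0},{"grip":0.45,"travel":[-0.6,0,0],"spin":0},{"grip":0.45,"travel":[-0.8,0,-0.2],"spin":0},{"grip":0.45,"travel":[-1,0,-1],"spin":0},{"grip":0.45,"travel":[-1,0,-1],"spin":0},{"grip":0.45,"travel":[-1,0,-1],"spin":0}]'
python3 -m handwheel '[{"grip":0.45,"travel":[-1,0,0],"spin":0},{"grip":0.45,"travel":[-1,0,0],"spin":0},{"grip":0.45,"travel":[-1,0,0],"spin":0},{"grip":0.45,"travel":[0,0,0],"spin":0}]'
python3 - <<'E'
from h import *
im=cap('top','t13.png')
for b in blue('top',im): print(*b)
t=cv2.imread('pics/t13.png'); cv2.imwrite('pics/t13z.png',cv2.resize(t[185:245,215:345],None,fx=6,fy=6,interpolation=cv2.INTER_CUBIC))
print(telemetry.get_state()['contact_force'])
E
```

```text
time_s: 21.38
tcp_pos: [0.5118, -0.0033, 0.0244]
eef_rot: [-179.9, 0.1, -96.6]
contact_force: [-1.6, 15.1, 0.2]
gripper_width: 0.0242
gripper_force: 6.7
time_s: 22.38
tcp_pos: [0.5248, 0.1164, 0.1055]
eef_rot: [-180.0, 0.0, -96.5]
contact_force: [0.2, -0.1, 1.0]
gripper_width: 0.0243
gripper_force: 0.0
time_s: 22.88
tcp_pos: [0.5334, 0.1909, 0.1034]
eef_rot: [180.0, -0.1, -96.4]
contact_force: [0.4, -0.9, -0.3]
gripper_width: 0.024
gripper_force: 0.0
[190.3  68. ] [ 29   9 206] [0.9741 0.2002]
[285.8 215. ] [ 72  23 867] [ 0.4968 -0.119 ]
[ 0.04339352 -1.04644554 -0.14456059]
```

View pics/t13z.png

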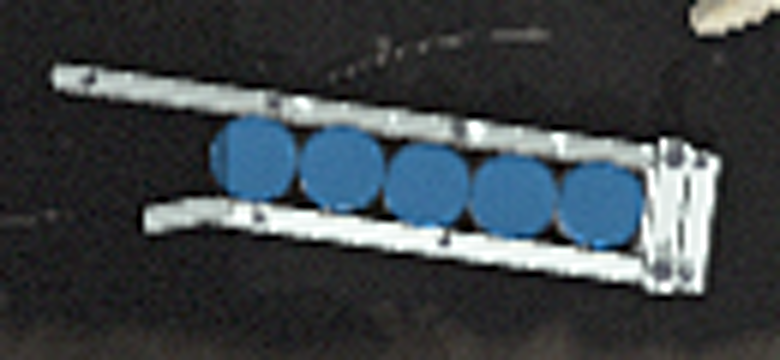

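All five tins are touching, in line along the channel, with the lead tin at the stop (crop x≈645). The robot is clear.

```bash
python3 -c "
from plant import close_job
print(close_job())"
```

```text
the job is handed in; nothing more can be done
None
```

I set tin 5 behind the row, pushed all five tins to the stop, held them there for over half a second at about 9–10 N at the stop (14–15 N at the hand less about 5 N sliding friction), then backed the arm clear. The last picture shows them touching and in line at the stop; the job is handed in, at about 23 s on the robot's clock.

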